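# Fit the domed forming stake in its holder and lock it

### The job

Take the dome-headed steel stake out of the wooden block, lower it gently, not dropped, shank first into the bore of the stake holder until it is fully home, then turn the holder's lock collar counter-clockwise (seen from above) until its pointer lines up with the upright locked mark, and let go. Turn the collar only once the stake is home, and leave the other stakes and everything else on the bench where they are.

Things in the scene. Friction and masses are not known exactly. Their poses are not given: they have to be found in the camera images.
- stake_dome: The stake to fit: plain steel, 0.25 to 0.42 kg, round about its z axis, 122 mm tall. Origin at the foot's centre, z up. Shank 20 mm diameter up to 90 mm, its lowest 10 mm tapering to 12 mm at the foot. Head 38 mm diameter: straight-sided band 90 to 106 mm above the foot (grip here), then a low dome up to 122 mm. Stands in one of the wooden block's three holes; which one varies.
- stake_flat: Another steel stake with the same shank, its head a flat-topped cylinder 38 mm diameter, 112 mm tall in all. Origin at the foot. Leave it in the block.
- stake_cone: Another steel stake with the same shank, its head a pointed cone 38 mm across, 142 mm tall in all. Origin at the foot. Leave it in the block.
- rack: Wooden storage block fixed to the bench, 60 (x) x 210 (y) x 60 (z) mm, origin at the centre of its underside. Three vertical holes, 23 mm diameter, 45 mm deep (floor 15 mm above the bench), along its own y axis at -70, 0 and +70 mm. Each holds a stake, its head's underside 45 mm above the block's top.
- holder: Stake holder fixed to the bench: dark round base plate, 172 mm across, 10 mm thick, with an upright dark steel tube, 42 mm across, to 70 mm above the bench. Origin on the bench on the tube's axis, z up. Blind bore 22 mm diameter, its floor 20 mm above the origin: a stake fully home has its foot there and its head's underside 40 mm above the tube's mouth.
- bore_mouth (a point): Centre of the bore's mouth, 70 mm above the holder's origin, z up along the bore.
- collar (a joint): Angle (rad) of the lock collar about the tube's axis, growing counter-clockwise from above: 0 at the open mark (flat stud), 1.2 with its pointer at the locked mark (no stop there; end stop at 1.5). Arm direction = value - 0.6 from the holder's own x axis. Captive steel ring 42 to 60 mm above the bench, one radial arm ending in a thin pointer. Stiff, stays where left. Starts at 0 to 0.35.
- collar_grip (a point): Grip point on the collar's handle post: a black upright round post, 14 mm diameter, on the collar's radial arm (12 mm wide, top 54 mm above the bench), 62 mm from the tube's axis, rising from 54 to 95 mm above the bench. The point is on the post's axis, 80 mm above the bench. About 2.5 N turns it.
- locked_mark (a point): Top of the locked mark: an upright metal pin 8 mm square, 50 mm high above the bench, at the rim of the holder's plate, its centre 80 mm from the tube's axis, at +0.6 rad from the holder's own x axis. The collar's pointer (its end 75 mm from the axis, 50 mm up) must line up with it.
- file: Bystander: flat file with a wooden handle, 245 mm long, 24 mm wide, 22 mm high, lying along its own x axis between the block and the holder. Origin underneath, about the middle.
- hammer: Bystander: hammer, 240 mm long, lying on the bench beyond the block. Origin underneath.
- bench_block: Bystander: square steel bench block 65 x 65 x 20 mm. Origin underneath at the centre.
- gas_bottle: Bystander: blue gas bottle standing near the left side, 72 mm diameter, 240 mm tall. Origin at the centre of its foot.
- tool_tin: Bystander: white tin of hand tools standing near the right side, 100 mm diameter, 170 mm tall with the tools. Origin at the centre of its foot.
- dish: Bystander: white dish, 90 mm across, 30 mm high. Origin underneath at the centre.
There are look-alikes about, which are no part of the job. What is shaped like the stake_cone but blue is not meant.

How it is judged:
By the outcome, as a careful person would: the job done as asked, in the order asked, and still so for the second after the job is handed in, with the robot touching nothing.
It also fails if it takes over 59 s, if anything falls off the work surface, if the arm or the gripper's body presses on something with over 40 N, if the wrist force passes 120 N, or if a joint passes its speed limit or range.

### The arm

A 7-joint arm with a two-finger parallel gripper is mounted at the origin on the work surface. World frame = base frame: x ahead of the robot, y to its left, z up, the work surface at z = 0. Lengths are in m, angles in rad, forces in N, time in s.
With the tool pointing down it reaches from about 0.35 to 0.9 m from the base axis. Payload 8.1 kg.
Tool frame: the origin (TCP) lies at the very end of the fingers, on their centre line; the grasp point (between the pads) lies 19 mm behind it; z points along the fingers, y is the line along which they close (so a half turn about z gives the same grasp; the last joint's range is limited). The gripper opens to 92 mm and grips with 3 to 60 N. Pads are 19 mm wide; open, the fingers measure 130 mm over their backs; the gripper's body (75 mm by 190 mm) begins 47 mm behind the grasp point.
Start: joints at [-1.271, 0.434, 0.025, 1.573, -0.012, 1.134, -0.075], TCP at [0.245, 0.575, 0.227] pointing down, gripper open.
Joint ranges: [-2.62, 2.62], [-0.44, 2.09], [-1.27, 1.32], [0.08, 2.57], [-1.32, 4.46], [0.12, 2], [-2.74, 2.74]. Speed limits (rad/s): [2.22, 2.22, 3.01, 3.01, 3.14, 3.14, 3.14].

### API

Orientations are given as a rotation vector (axis times angle).
In Python, from cell import arm gives the robot as it stands.
- The arm moves only by the tool carry_out, never from a script. Its argument "commands" is a list of rows, each a list of 7 numbers: the opening, from 0 (shut) to 1 (fully open), then the shift along the tool's x, y, z each as a share of 0.025 m, from -1 to 1, then the turn, a rotation vector about the tool's x, y, z each as a share of 0.1 rad, from -1 to 1. A call has 1 to 8 rows; each row shifts and turns the commanded pose from where the row before left it, along the tool's axes as they then stand; what a row does not reach is not made up. A row lasts 1/10 s, in which the tool goes at most 50 mm and 8.59 degrees, less where a joint would pass 70% of its speed; a pose out of reach is approached as far as the arm can. A call with a number of a shift or a turn outside -1 to 1 is refused whole. A call with a gripper value outside its range is refused whole. The fingers move at their own pace and stop on an object; "squeeze" is the grip in N (left out, the last holds). Time passes only in rows, so rows that do not move let the fingers close. It gives the time, the measured TCP pose, the force, the opening and the grip force at its end, in the units of the state.
- arm.observe(): the state, without advancing time (a new reading comes with each control period).
- arm.get_image(name): name is "scene" or "top" or "wrist"; returns a dict with "pixels" (400x640x3 uint8, red, green, blue), "range_z" (400x640 float32, m along the optical axis (not along the pixel's ray), 0 where there is no reading), "mtx" (3x3 intrinsics, pixels), "R" (3x3) and "t" (3): a world point X has camera coordinates R X + t; the wrist camera has in their place "tool_from_camera" (4x4, takes a point from camera to tool coordinates, whose origin is the TCP and whose axes are the flange's). Camera axes: x right, y down, z forward; pixel columns grow to the right and rows downward; lengths in m; the calibration is good to about 2 mm. A picture is of the moment at which its call begins: read the wrist's pose just before it.
- arm.sign_off(): hands the job in; it is judged then, once.
The state is a dict: "clock": time; "joints": joint angles; "dq": joint speeds; "joint_efforts": joint torques, N m; "position": TCP position; "ee_rot": TCP orientation; "force": force on the tool from outside, world axes, zero at the start; "ft_torque": the same for the moment, N m; "width": opening from 0.0 (shut) to 1.0 (fully open); "gripper_force": force on a finger pad.
Only numpy, scipy, OpenCV 4.12 (cv2) and the standard library are available. Lean on these libraries where they do the work, as an engineer would, in place of code of your own. Each camera call takes 0.05 s, during which the arm holds its last target. There are 200 camera calls.

## Working session

There is one attempt and no reset: what is moved stays moved. The work goes in short steps, Python scripts to look and compute and a tool call to move; the robot and the scene stay as the last step left them, time stands still between calls to the robot, and variables do not carry over. Pictures are saved under pics/ and viewed, at most 10 in all, crops included, and the job is handed in when it is done.

Besides the shell and the picture viewer there is one more tool, called after "Emit:" as a command line: name --pt "numbers of a row" for each row, then --argument value for the rest. carry_out: Moves the arm, as the interface text tells. Shift numbers are shares of 0.025 m and turn numbers shares of 0.1 rad, none past 1 either way. Its arguments: {"type":"object","properties":{"commands":{"type":"array"},"squeeze":{"type":"number"}},"required":["commands"]}

```bash
mkdir -p pics; ls; cat > h.py <<'E'
import numpy as np,cv2
from scipy.spatial.transform import Rotation as Ro
from cell import arm
def shot(n,f):
    im=arm.get_image(n); np.savez('pics/'+f+'.npz',**{k:np.array(v) for k,v in im.items()})
    cv2.imwrite('pics/'+f+'.png',im['pixels'][:,:,::-1]); return im
def world(im,u,v,z=None):
    K,R,t=im['mtx'],im['R'],im['t']
    d=np.linalg.inv(K)@[u,v,1]
    if z is None: return R.T@(d*im['range_z'][int(v),int(u)]-t)
    c=-R.T@t; r=R.T@d
    return c+r*(z-c[2])/r[2]
E
python3 - <<'E'
from h import *
print(arm.observe())
shot('top','top');shot('scene','scene')
E
```

```text
pics
{'clock': 0.0, 'joints': array([-1.27063456,  0.43525871,  0.02501073,  1.57410736, -0.01161537,
        1.13396238, -0.07508682]), 'dq': array([-0.00050162, -0.00048434, -0.0003069 ,  0.00175044, -0.00091938,
       -0.00032915, -0.00048972]), 'joint_efforts': array([ 1.04026178e-04, -6.67840362e+01,  9.84897874e-01, -3.14462793e+01,
       -6.05093781e-02,  4.25470644e-02,  1.74946308e-04]), 'position': array([0.24484513, 0.57449417, 0.22591922]), 'ee_rot': array([-6.28504532e-01, -3.07790444e+00,  2.48330237e-03]), 'force': array([ 0.79197899,  0.28746216, -0.23036466]), 'ft_torque': array([ 0.03978434, -0.01332264,  0.03255594]), 'gripper_force': 0.0, 'width': 0.9966836519118016}
```

View pics/top.png

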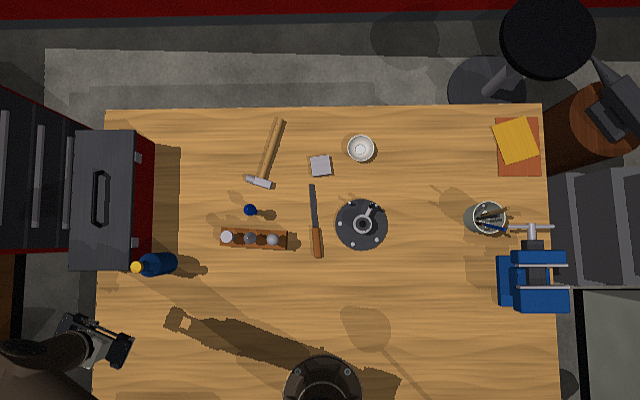

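View pics/scene.png

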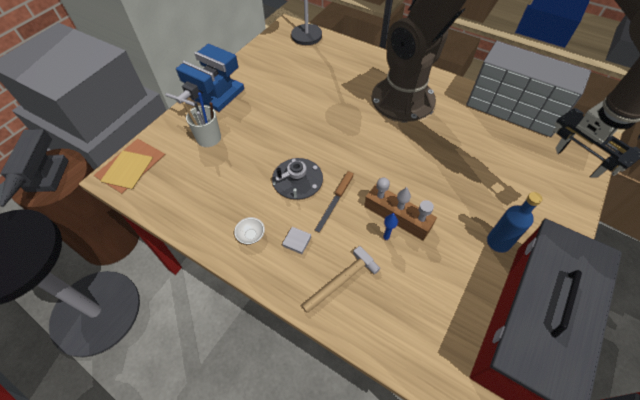

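The top view shows the block at (253,239) with stakes at (227,237), (250,239) and (272,240), and the holder at (362,224). In the scene view the heads are at (382,185) round, (404,195) pointed and (426,208) flat, with a blue cone look-alike at (391,220). The round head, nearest the file, fits the dome; I'll confirm it in an enlarged crop.

```bash
python3 - <<'E'
import cv2,numpy as np
a=cv2.imread('pics/scene.png');b=cv2.imread('pics/top.png')
A=cv2.resize(a[150:240,260:445],(800,389),interpolation=2)
B=cv2.resize(b[195:255,215:295],(400,210*400//280),interpolation=2)
B=cv2.resize(b[220:252,215:295],(400,160),interpolation=2)
C=cv2.resize(b[190:258,325:400],None,fx=5.33,fy=3,interpolation=2)
o=np.zeros((600,800,3),np.uint8);o[:389]=A;o[389:549,:400]=B
C=cv2.resize(b[195:247,325:400],(400,208),interpolation=2);o[389:597,400:]=C[:, :400]
cv2.imwrite('pics/crop1.png',o)
E
```

```text
(no output)
```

View pics/crop1.png

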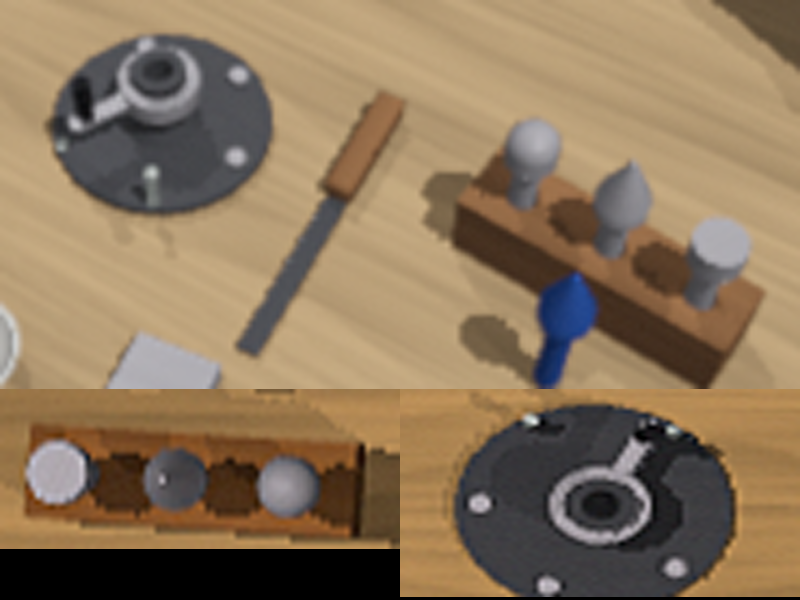

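The crop confirms it: the dome is at top (272,240), the cone in the middle and the flat head on the left. The locked pin is at top (349,203), and the collar post is near (373,206).

```bash
cat >> h.py <<'E'
def cloud(im):
    v,u=np.mgrid[0:400,0:640]; z=im['range_z']
    P=(np.linalg.inv(im['mtx'])@np.stack([u*z,v*z,z]).reshape(3,-1))
    if 'R' in im: P=im['R'].T@(P-np.array(im['t'])[:,None])
    else:
        T=im['tool_from_camera'];P=T[:3,:3]@P+T[:3,3:]
    return P.T.reshape(400,640,3)
E
python3 - <<'E'
from h import *
top=dict(np.load('pics/top.npz'));sc=dict(np.load('pics/scene.npz'))
print('dome',world(top,272,240,.137-.01+.0),'flat',world(top,227,237,.117),'bore',world(top,362,224,.07),'pin',world(top,349.4,202.8,.05))
print('cam',-top['R'].T@top['t'])
for n,im in(('top',top),('sc',sc)):
    C=cloud(im).reshape(-1,3);C=C[im['range_z'].reshape(-1)>0]
    for nm,c,zs in (('dome',world(top,272,240,.13),(.108,.125)),('domeT',world(top,272,240,.13),(.125,.145)),('flatT',world(top,227,237,.12),(.12,.14)),('tube',world(top,362,224,.07),(.066,.074))):
        m=(np.hypot(*(C[:,:2]-c[:2]).T)<.03)&(C[:,2]>zs[0])&(C[:,2]<zs[1]);p=C[m]
        if len(p): print(n,nm,len(p),p.min(0),p.max(0),p.mean(0))
    c=world(top,362,224,.07)
    m=(np.hypot(*(C[:,:2]-c[:2]).T)<.1)&(np.hypot(*(C[:,:2]-c[:2]).T)>.045)&(C[:,2]>.02)
    print(n,C[m][np.argsort(C[m][:,1])].round(3).tolist())
E
```

```text
dome [0.49591765 0.14763031 0.127     ] flat [0.5060165  0.28686459 0.117     ] bore [ 0.54431403 -0.12912844  0.07      ] pin [ 0.61346942 -0.09167045  0.05      ]
cam [ 0.49051147 -0.01695795  1.41950612]
top dome 20 [0.48082562 0.13009474 0.11544165] [0.51404724 0.16670239 0.12468943] [0.49863409 0.14463417 0.12192081]
top domeT 102 [0.48088535 0.12953845 0.12510384] [0.51403898 0.16281922 0.14236184] [0.4974311  0.14715339 0.1319207 ]
top flatT 125 [0.49078649 0.26884063 0.12015147] [0.5241503  0.3067057  0.13370649] [0.50724102 0.28732215 0.12582541]
top tube 90 [ 0.52536795 -0.15126005  0.06635376] [ 0.56338693 -0.11026953  0.07356414] [ 0.54479014 -0.13036195  0.0694794 ]
top [[0.612, -0.164, 0.054], [0.599, -0.163, 0.091], [0.602, -0.162, 0.092], [0.605, -0.162, 0.096], [0.596, -0.162, 0.096], [0.594, -0.161, 0.076], [0.593, -0.16, 0.052], [0.605, -0.159, 0.096], [0.596, -0.159, 0.094], [0.602, -0.159, 0.096], [0.598, -0.158, 0.101], [0.609, -0.157, 0.053], [0.589, -0.157, 0.053], [0.593, -0.157, 0.054], [0.586, -0.157, 0.054], [0.593, -0.157, 0.087], [0.602, -0.156, 0.091], 
[... 2831 characters left out ...]
602, -0.151, 0.079], [0.602, -0.151, 0.084], [0.597, -0.151, 0.047], [0.591, -0.15, 0.052], [0.607, -0.15, 0.095], [0.587, -0.149, 0.054], [0.594, -0.149, 0.046], [0.594, -0.149, 0.05], [0.589, -0.148, 0.051], [0.591, -0.146, 0.049], [0.587, -0.146, 0.045], [0.586, -0.146, 0.055], [0.616, -0.095, 0.045], [0.612, -0.094, 0.046], [0.62, -0.093, 0.04], [0.619, -0.093, 0.046], [0.616, -0.091, 0.048], [0.62, -0.09, 0.025], [0.618, -0.09, 0.04], [0.611, -0.09, 0.049], [0.619, -0.09, 0.036], [0.62, -0.09, 0.032], [0.619, -0.089, 0.049], [0.615, -0.088, 0.044], [0.617, -0.088, 0.024], [0.618, -0.088, 0.02], [0.615, -0.088, 0.05], [0.617, -0.088, 0.03], [0.617, -0.088, 0.035], [0.618, -0.086, 0.044]]
```

Emit:
carry_out --pt "1 0 0 -0.4 0 0 1" --pt "1 0 0 -0.4 0 0 1" --pt "1 0 0 -0.4 0 0 1" --pt "1 0 0 -0.4 0 0 1" --pt "1 0 0 -0.4 0 0 1" --pt "1 0 0 -0.4 0 0 1" --pt "1 0 0 -0.4 0 0 1" --pt "1 0 0 -0.4 0 0 1" --squeeze 25

```text
clock: 0.9
position: [0.2449, 0.5747, 0.3066]
ee_rot: [1.783, 2.586, -0.002]
force: [-0.7, 0.0, -1.3]
width: 1.002
gripper_force: 0.0
```

Emit:
carry_out --pt "1 0 0 0 0 0 1" --pt "1 0 0 0 0 0 1" --pt "1 0 0 0 0 0 1" --pt "1 0 0 0 0 0 0.7"

```text
clock: 1.3
position: [0.2449, 0.5747, 0.3063]
ee_rot: [2.228, 2.214, -0.001]
force: [-0.0, 0.0, -0.3]
width: 1.001
gripper_force: 0.0
```

Emit:
carry_out --pt "1 -1 0.6 0 0 0 0" --pt "1 -1 0.6 0 0 0 0" --pt "1 -1 0.6 0 0 0 0" --pt "1 -1 0.6 0 0 0 0" --pt "1 -1 0.6 0 0 0 0" --pt "1 -1 0.6 0 0 0 0" --pt "1 -1 0.6 0 0 0 0" --pt "1 -1 0.6 0 0 0 0"

```text
clock: 2.1
position: [0.3649, 0.3734, 0.3064]
ee_rot: [2.224, 2.219, -0.001]
force: [0.6, -0.5, -0.2]
width: 0.998
gripper_force: 0.0
```

Emit:
carry_out --pt "1 -1 0.6 0 0 0 0" --pt "1 -1 0.6 0 0 0 0" --pt "1 -1 0.6 0 0 0 0" --pt "1 -1 0.6 0 0 0 0" --pt "1 -1 0.6 0.5 0 0 0" --pt "1 -1 0.6 0.5 0 0 0" --pt "1 -1 0.6 0.5 0 0 0" --pt "1 -1 0.6 0.5 0 0 0"

```text
clock: 2.9
position: [0.4844, 0.1734, 0.2561]
ee_rot: [-2.223, -2.219, 0.0]
force: [-0.2, 0.5, 0.3]
width: 0.997
gripper_force: 0.0
```

Emit:
carry_out --pt "1 -1 0.5 0 0 0 0" --pt "1 0 0 0 0 0 0" --pt "1 0 0 0 0 0 0"

```text
clock: 3.2
position: [0.4966, 0.149, 0.2565]
ee_rot: [-2.225, -2.217, 0.001]
force: [0.1, 1.3, -0.4]
width: 1.002
gripper_force: 0.0
```

```bash
python3 - <<'E'
from h import *
s=arm.observe();print(s['position'],s['ee_rot'],s['joints'].round(2))
im=shot('wrist','w1')
P=cloud(im)@Ro.from_rotvec(s['ee_rot']).as_matrix().T+s['position'];np.save('pics/w1c.npy',P)
C=P.reshape(-1,3)[im['range_z'].reshape(-1)>0]
m=(np.hypot(*(C[:,:2]-[.4985,.148]).T)<.04)&(C[:,2]>.1)&(C[:,2]<.15);p=C[m]
print(len(p),p.min(0),p.max(0),p.mean(0)); print(im['tool_from_camera'])
if len(p)>50:
  # sphere-ish/circle fit: silhouette at several heights
  for a in np.arange(.105,.14,.005):
    q=p[abs(p[:,2]-a)<.0025]
    if len(q)>10:
      A=np.c_[2*q[:,:2],np.ones(len(q))];x=np.linalg.lstsq(A,(q[:,:2]**2).sum(1),rcond=None)[0]
      print(a.round(3),len(q),x[:2],np.sqrt(x[2]+x[:2]@x[:2]))
E
```

```text
[0.49657942 0.14901112 0.2564999 ] [-2.22534894e+00 -2.21711306e+00  7.31094133e-04] [-0.81  0.24  0.52  1.82 -0.13  1.12 -0.25]
1610 [0.47724428 0.12900056 0.10577975] [0.51453781 0.16553247 0.13870717] [0.4960494  0.14995097 0.13108379]
[[ 2.75836303e-04 -9.66131899e-01 -2.58048596e-01  6.80281291e-02]
 [ 9.99999871e-01  3.76710796e-04 -3.41470756e-04  1.25075204e-04]
 [ 4.27115482e-04 -2.58048469e-01  9.66131878e-01 -1.58679624e-01]
 [ 0.00000000e+00  0.00000000e+00  0.00000000e+00  1.00000000e+00]]
0.11 38 [0.49600322 0.14662632] 0.01858311239538611
0.115 35 [0.49601086 0.14643698] 0.01875645863335645
0.12 52 [0.49603693 0.14628687] 0.018802943201851108
0.125 183 [0.49606485 0.14665792] 0.017739227603042463
0.13 487 [0.49600476 0.14660745] 0.015339837202424537
0.135 751 [0.49600384 0.14671709] 0.009722003718073375
0.14 58 [0.49653252 0.14586829] 0.004190806888744754
```

Emit:
carry_out --pt "1 -0.1 0 1 0 0 0" --pt "1 0 0 1 0 0 0" --pt "1 0 0 1 0 0 0" --pt "1 0 0 1 0 0 0" --pt "1 0 0 1 0 0 0" --pt "1 0 0 1 0 0 0" --pt "1 0 0 0.5 0 0 0" --pt "1 0 0 0 0 0 0"

```text
clock: 4.05
position: [0.4953, 0.1476, 0.093]
ee_rot: [-2.221, -2.22, 0.004]
force: [-0.3, 0.3, 0.3]
width: 1.002
gripper_force: 0.0
```

Emit:
carry_out --pt "0.5 0 0 0 0 0 0" --pt "0.4 0 0 0 0 0 0" --pt "0.3 0 0 0 0 0 0" --pt "0.3 0 0 0 0 0 0" --pt "0.3 0 0 0 0 0 0" --pt "0.3 0 0 0 0 0 0" --squeeze 30

```text
clock: 4.65
position: [0.4967, 0.147, 0.0944]
ee_rot: [2.224, 2.219, 0.001]
force: [-0.6, -0.0, 0.2]
width: 0.531
gripper_force: 0.0
```

Emit:
carry_out --pt "0.3 0 0 0 0 0 0" --pt "0.3 0 0 0 0 0 0" --pt "0.3 0 0 0 0 0 0" --pt "0.3 0 0 0 0 0 0"

```text
clock: 5.05
position: [0.4966, 0.147, 0.0942]
ee_rot: [-2.224, -2.219, -0.0]
force: [0.0, 0.1, 1.3]
width: 0.402
gripper_force: 30.0
```

Emit:
carry_out --pt "0.3 0 0 -0.3 0 0 0" --pt "0.3 0 0 -0.6 0 0 0" --pt "0.3 0 0 -0.8 0 0 0" --pt "0.3 0 0 -0.8 0 0 0" --pt "0.3 0 0 -0.8 0 0 0" --pt "0.3 0 0 -0.8 0 0 0" --pt "0.3 0 0 -0.7 0 0 0" --pt "0.3 0 0 -0.4 0 0 0"

```text
clock: 5.85
position: [0.4968, 0.1469, 0.2257]
ee_rot: [2.224, 2.219, 0.002]
force: [-0.6, 0.1, -3.8]
width: 0.401
gripper_force: 30.0
```

Emit:
carry_out --pt "0.3 -0.5 0 0 0 0 0" --pt "0.3 -0.8 0 -0.3 0 0 0" --pt "0.3 -1 0 -0.3 0 0 0" --pt "0.3 -1 0 0 0 0 0" --pt "0.3 -1 0 0 0 0 0" --pt "0.3 -1 0 0 0 0 0" --pt "0.3 -1 0 0 0 0 0" --pt "0.3 -1 0 0 0 0 0"

```text
clock: 6.65
position: [0.4951, -0.0376, 0.2382]
ee_rot: [-2.224, -2.218, 0.002]
force: [0.5, -0.9, -3.3]
width: 0.407
gripper_force: 30.0
```

Emit:
carry_out --pt "0.3 -1 0 0 0 0 0" --pt "0.3 -0.6 0 0 0 0 0.5" --pt "0.3 0 0 0 0 0 1" --pt "0.3 0 0 0 0 0 1" --pt "0.3 0 0 0 0 0 1" --pt "0.3 0 0 0 0 0 1" --pt "0.3 0 0 0 0 0 1" --pt "0.3 0 0 0 0 0 1"

```text
clock: 7.45
position: [0.4956, -0.0756, 0.2385]
ee_rot: [-2.82, -1.383, 0.002]
force: [-0.3, -0.4, -3.8]
width: 0.404
gripper_force: 30.0
```

Emit:
carry_out --pt "0.3 0 0 0 0 0 1" --pt "0.3 0 0 0 0 0 1" --pt "0.3 0 0 0 0 0 1" --pt "0.3 0 0 0 0 0 1" --pt "0.3 0 0 0 0 0 1" --pt "0.3 0 0 0 0 0 1" --pt "0.3 0 0 0 0 0 1" --pt "0.3 0 0 0 0 0 1"

```text
clock: 8.25
position: [0.4956, -0.0755, 0.2386]
ee_rot: [-3.136, -0.176, 0.002]
force: [-0.2, -0.5, -4.2]
width: 0.406
gripper_force: 30.0
```

Emit:
carry_out --pt "0.3 0 0 0 0 0 1" --pt "0.3 0 0 0 0 0 1" --pt "0.3 0 0 0 0 0 1" --pt "0.3 0 0 0 0 0 1" --pt "0.3 0 0 0 0 0 1" --pt "0.3 0 0 0 0 0 0.5" --pt "0.3 0 0 0 0 0 0" --pt "0.3 0 0 0 0 0 0"

```text
clock: 9.05
position: [0.4958, -0.0755, 0.2388]
ee_rot: [3.069, -0.671, -0.001]
force: [-0.1, 0.3, -3.7]
width: 0.404
gripper_force: 30.0
```

```bash
cat > wr.py <<'E'
from h import *
import sys
def wrist(f):
    s=arm.observe();R=Ro.from_rotvec(s['ee_rot']).as_matrix()
    print('pos',s['position'].round(4),'yaw',np.arctan2(R[1,1],R[0,1]).round(4),'tilt',R[:,2].round(4),'j',s['joints'].round(2))
    im=shot('wrist',f);P=cloud(im)@R.T+s['position'];np.save('pics/%sc.npy'%f,P)
    return im,P.reshape(-1,3)[im['range_z'].reshape(-1)>0],P,R,s
E
python3 - <<'E'
from wr import *
im,C,P,R,s=wrist('w2')
c=np.array([.5447,-.1303]);r=np.hypot(*(C[:,:2]-c).T)
m=(r<.026)&(C[:,2]>.064)&(C[:,2]<.076);print('mouth',m.sum(),C[m].min(0),C[m].max(0))
m=(r>.045)&(r<.1)&(C[:,2]>.085)&(C[:,2]<.105);print('post',m.sum(),C[m].min(0),C[m].max(0),C[m].mean(0))
m=(r>.065)&(r<.1)&(C[:,2]>.046)&(C[:,2]<.054);print('pin',m.sum(),C[m].mean(0))
E
```

```text
pos [ 0.4958 -0.0755  0.2388] yaw -2.0016 tilt [-7.e-04 -1.e-04 -1.e+00] j [-0.78  0.34  1.1   1.91 -0.34  1.1  -1.55]
mouth 1313 [ 0.52319457 -0.15353372  0.06402018] [ 0.56433427 -0.11174743  0.07283983]
post 301 [ 0.59187734 -0.16726289  0.08531414] [ 0.60561662 -0.15371983  0.09761681] [ 0.59833455 -0.15984717  0.09460497]
pin 95 [ 0.61263103 -0.09749594  0.05030347]
```

View pics/w2.png

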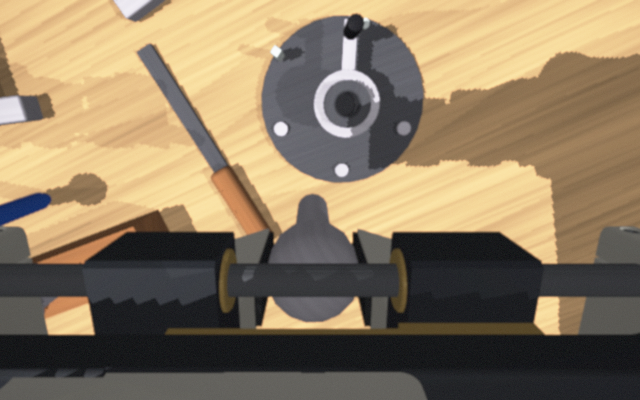

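```bash
python3 - <<'E'
from wr import *
z=np.load('pics/w2.npz');P=np.load('pics/w2c.npy')
from scipy.optimize import least_squares
m=(np.hypot(P[...,0]-.544,P[...,1]+.132)<.03)&(P[...,2]>.064)&(P[...,2]<.078)
m=cv2.morphologyEx(m.astype(np.uint8),cv2.MORPH_OPEN,np.ones((3,3)))
cs,_=cv2.findContours(m,cv2.RETR_CCOMP,cv2.CHAIN_APPROX_NONE)
T=z['tool_from_camera'];R=Ro.from_rotvec([3.069,-.671,-.001]).as_matrix();o=np.array([.4958,-.0755,.2388])
c0=o+R@T[:3,3]
for c in cs:
    if len(c)<30: continue
    uv=c[:,0,:].astype(float);d=(np.linalg.inv(z['mtx'])@np.c_[uv,np.ones(len(uv))].T)
    D=(R@T[:3,:3]@d).T;X=c0+D*((.07-c0[2])/D[:,2])[:,None]
    f=least_squares(lambda q:np.hypot(X[:,0]-q[0],X[:,1]-q[1])-q[2],[.544,-.132,.02],loss='soft_l1',f_scale=.001);print(len(c),f.x,uv.mean(0))
g=cv2.cvtColor(z['pixels'],cv2.COLOR_RGB2GRAY)[60:150,300:400];cv2.imwrite('pics/w2b.png',cv2.resize(np.hstack([g,m[60:150,300:400]*200]),None,fx=4,fy=4,interpolation=0))
E
```

```text
133 [ 0.54362083 -0.13254399  0.02045827] [347.39849624 103.        ]
71 [ 0.54384756 -0.13225988  0.01102827] [346.76056338 103.61971831]
```

View pics/w2b.png

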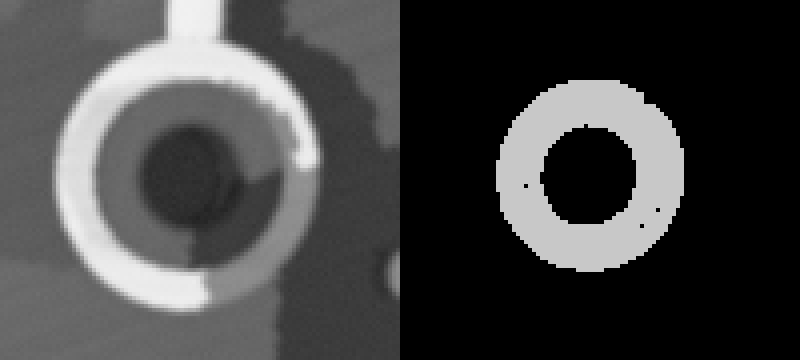

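Emit:
carry_out --pt "0.3 0.5 0.3 0 0 0 0" --pt "0.3 0.8 0.3 0 0 0 0" --pt "0.3 0.8 0.36 0 0 0 0" --pt "0.3 0.6 0.3 0 0 0 0" --pt "0.3 0 0 0.6 0 0 0" --pt "0.3 0 0 0.6 0 0 0" --pt "0.3 0 0 0.6 0 0 0" --pt "0.3 0 0 0.6 0 0 0"

```text
clock: 9.9
position: [0.5435, -0.1313, 0.1774]
ee_rot: [-3.069, 0.671, 0.002]
force: [-0.7, 0.7, -3.7]
width: 0.403
gripper_force: 30.0
```

```bash
python3 - <<'E'
from wr import *
s=arm.observe();print(s['position'],s['force'])
sc=shot('scene','s2');C=cloud(sc).reshape(-1,3);c=s['position'][:2]
for a in np.arange(.1,.19,.01):
    m=(abs(C[:,2]-a)<.005)&(np.hypot(*(C[:,:2]-c).T)<.022);p=C[m]
    if len(p): print(a.round(2),len(p),p.min(0).round(4),p.max(0).round(4))
cv2.imwrite('pics/s2c.png',cv2.resize(sc['pixels'][100:220,220:380,::-1],(800,600),interpolation=2))
E
```

```text
[ 0.54352465 -0.1312732   0.1774047 ] [-0.72328261  0.69316944 -3.71619636]
0.1 4 [ 0.5426 -0.1289  0.0983] [ 0.5543 -0.1216  0.1048]
0.11 13 [ 0.5424 -0.1368  0.1054] [ 0.5545 -0.1203  0.1146]
0.12 14 [ 0.5397 -0.1365  0.1155] [ 0.5563 -0.1189  0.1244]
0.13 13 [ 0.5456 -0.1348  0.1261] [ 0.5555 -0.1202  0.1349]
0.14 14 [ 0.5458 -0.1333  0.1352] [ 0.5553 -0.1206  0.145 ]
0.15 9 [ 0.5491 -0.1375  0.1462] [ 0.5556 -0.1202  0.1546]
0.16 11 [ 0.5514 -0.1372  0.1554] [ 0.5575 -0.1229  0.1643]
0.17 6 [ 0.5533 -0.1356  0.1668] [ 0.5568 -0.127   0.1735]
```

View pics/s2c.png

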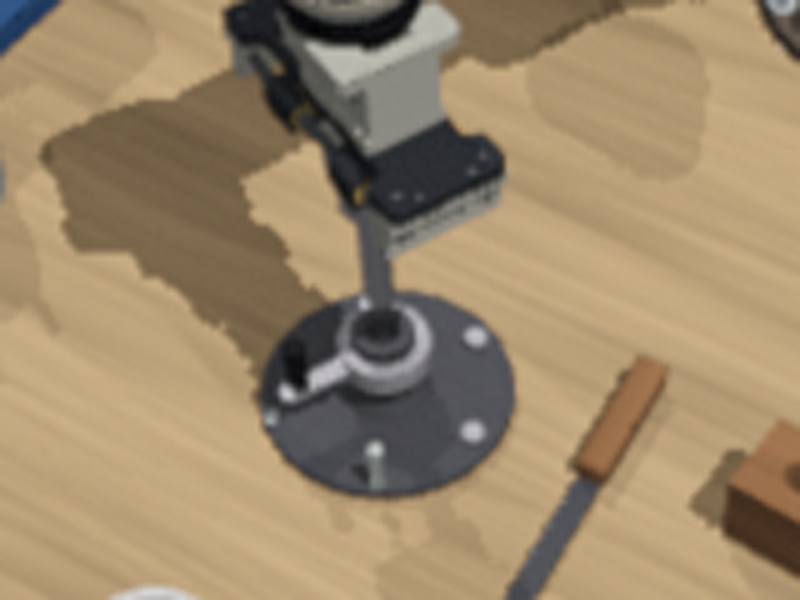

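The stake hangs upright over the bore (crop 378,300 above mouth 380,325). Lowering slowly.

Emit:
carry_out --pt "0.3 0 0 0.4 0 0 0" --pt "0.3 0 0 0.3 0 0 0" --pt "0.3 0 0 0.1 0 0 0" --pt "0.3 0 0 0 0 0 0"

```text
clock: 10.35
position: [0.5443, -0.1323, 0.1591]
ee_rot: [3.069, -0.672, -0.0]
force: [-0.2, -0.2, -3.1]
width: 0.403
gripper_force: 30.0
```

Aligned. Continue down (foot ≈ 0.080 now, home at TCP ≈ 0.099).

Emit:
carry_out --pt "0.3 0 0 0.2 0 0 0" --pt "0.3 0 0 0.2 0 0 0" --pt "0.3 0 0 0.2 0 0 0" --pt "0.3 0 0 0.2 0 0 0" --pt "0.3 0 0 0.2 0 0 0"

```text
clock: 10.85
position: [0.5442, -0.1323, 0.1337]
ee_rot: [-3.069, 0.672, 0.0]
force: [-0.5, 0.7, -2.7]
width: 0.406
gripper_force: 30.0
```

Emit:
carry_out --pt "0.3 0 0 0.2 0 0 0" --pt "0.3 0 0 0.2 0 0 0" --pt "0.3 0 0 0.2 0 0 0" --pt "0.3 0 0 0.2 0 0 0" --pt "0.3 0 0 0.2 0 0 0" --pt "0.3 0 0 0.1 0 0 0" --pt "0.3 0 0 0 0 0 0"

```text
clock: 11.55
position: [0.5441, -0.1323, 0.1063]
ee_rot: [3.069, -0.672, -0.001]
force: [-0.5, 0.0, -3.0]
width: 0.403
gripper_force: 30.0
```

Emit:
carry_out --pt "0.3 0 0 0.1 0 0 0" --pt "0.3 0 0 0.1 0 0 0" --pt "0.3 0 0 0.04 0 0 0" --pt "0.3 0 0 0 0 0 0"

```text
clock: 11.95
position: [0.5442, -0.1323, 0.1006]
ee_rot: [-3.069, 0.672, 0.0]
force: [-1.7, 0.5, -2.9]
width: 0.405
gripper_force: 30.0
```

Emit:
carry_out --pt "0.3 0 0 0.04 0 0 0" --pt "0.3 0 0 0.04 0 0 0" --pt "0.3 0 0 0 0 0 0"

```text
clock: 12.25
position: [0.5446, -0.1325, 0.0993]
ee_rot: [-3.068, 0.672, -0.001]
force: [-2.6, 1.6, 4.5]
width: 0.405
gripper_force: 30.0
```

Contact at the expected home height. Release and raise.

Emit:
carry_out --pt "0.45 0 0 0 0 0 0" --pt "0.6 0 0 0 0 0 0" --pt "0.7 0 0 0 0 0 0" --pt "0.7 0 0 0 0 0 0" --pt "0.7 0 0 0 0 0 0" --pt "0.7 0 0 0 0 0 0"

```text
clock: 12.85
position: [0.5443, -0.1324, 0.0987]
ee_rot: [3.069, -0.672, -0.0]
force: [0.4, -0.2, 0.2]
width: 0.695
gripper_force: 0.0
```

Emit:
carry_out --pt "0.7 0 0 -0.3 0 0 0" --pt "0.7 0 0 -0.8 0 0 0" --pt "0.7 0 0 -1 0 0 0" --pt "0.7 0 0 -1 0 0 0" --pt "0.7 -1 0 -0.9 0 0 0" --pt "0.7 -1 0 0 0 0 0" --pt "0.7 -0.4 0 0 0 0 0" --pt "0.7 0 0 0 0 0 0"

```text
clock: 13.65
position: [0.489, -0.1064, 0.1989]
ee_rot: [-3.068, 0.671, 0.001]
force: [0.8, -0.9, 1.3]
width: 0.699
gripper_force: 0.0
```

```bash
python3 - <<'E'
from wr import *
im,C,P,R,s=wrist('w3')
c=np.array([.5438,-.1323]);r=np.hypot(*(C[:,:2]-c).T)
m=(r<.02)&(C[:,2]>.12)&(C[:,2]<.16);print('head',m.sum(),C[m].max(0),np.percentile(C[m][:,2],98))
for a in(.112,.117,.122):
    q=C[(r<.03)&(abs(C[:,2]-a)<.003)]
    if len(q)>15:
      A=np.c_[2*q[:,:2],np.ones(len(q))];x=np.linalg.lstsq(A,(q[:,:2]**2).sum(1),rcond=None)[0];print(a,len(q),x[:2],np.sqrt(x[2]+x[:2]@x[:2]))
m=(r>.045)&(r<.1)&(C[:,2]>.09)&(C[:,2]<.105);print('post',m.sum(),C[m].min(0),C[m].max(0),C[m].mean(0))
q=C[m][:,:2]-c;print('post ang/r',np.arctan2(q[:,1].mean(),q[:,0].mean()),np.hypot(*q.mean(0)))
m=(r>.065)&(r<.1)&(C[:,2]>.043)&(C[:,2]<.056);m&=np.arctan2(C[:,1]-c[1],C[:,0]-c[0])>0.2;q=C[m];print('pin',m.sum(),q.min(0),q.max(0));q=(q.min(0)+q.max(0))[:2]/2-c;print(np.arctan2(q[1],q[0]),np.hypot(*q))
E
```

```text
pos [ 0.489  -0.1064  0.1989] yaw -2.0014 tilt [-1.0e-04  1.6e-03 -1.0e+00] j [-0.67  0.39  1.06  1.96 -0.4   1.02 -1.43]
head 2815 [ 0.56334879 -0.11483076  0.14431578] 0.14274419966903124
post 368 [ 0.5918986  -0.16716575  0.0904927 ] [ 0.6058012  -0.15384329  0.09783423] [ 0.59837288 -0.16039723  0.09528216]
post ang/r -0.4754624380537454 0.06138121588912923
pin 119 [ 0.60808411 -0.09811771  0.04360303] [ 0.61750436 -0.08871185  0.05254863]
0.5132254107797459 0.07919762923399912
```

View pics/w3.png

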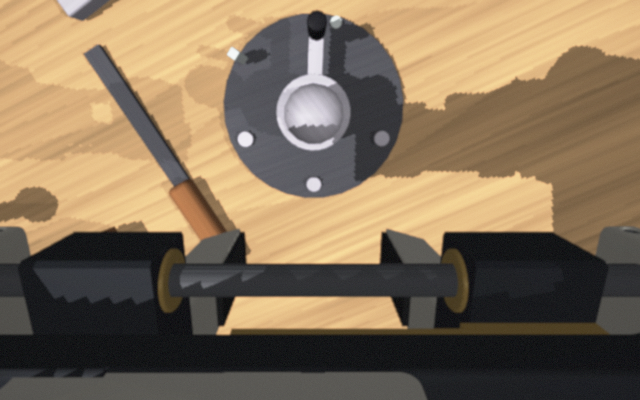

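The stake is home: its head top measures 0.143. Image shows post at (317,25), pin at (233,53). Moving over the post.

Emit:
carry_out --pt "0.7 0.5 0.03 0 0 0 0" --pt "0.7 1 0.03 0 0 0 0" --pt "0.7 1 0.03 0 0 0 0" --pt "0.7 1 0.04 0 0 0 0" --pt "0.7 1 0 0 0 0 0" --pt "0.6 0.46 0 0 0 0 0.4" --pt "0.6 0 0 0.6 0 0 0" --pt "0.6 0 0 0.6 0 0 0"

```text
clock: 14.5
position: [0.6005, -0.1621, 0.1671]
ee_rot: [3.054, -0.734, -0.001]
force: [-0.6, 0.2, -0.1]
width: 0.599
gripper_force: 0.0
```

Emit:
carry_out --pt "0.6 0 0 0.5 0 0 0" --pt "0.6 0 0 0.3 0 0 0" --pt "0.6 0 0 0 0 0 0"

```text
clock: 14.8
position: [0.6, -0.1612, 0.1473]
ee_rot: [-3.054, 0.733, 0.004]
force: [-0.4, -0.3, -0.5]
width: 0.603
gripper_force: 0.0
```

On target; descend to TCP 0.066.

Emit:
carry_out --pt "0.6 0 0 0.5 0 0 0" --pt "0.6 0 0 0.8 0 0 0" --pt "0.6 0 0 0.8 0 0 0" --pt "0.6 0 0 0.6 0 0 0" --pt "0.6 0 0 0.4 0 0 0" --pt "0.6 0 0 0.1 0 0 0" --pt "0.6 0 0 0 0 0 0"

```text
clock: 15.5
position: [0.6012, -0.1622, 0.0688]
ee_rot: [3.055, -0.734, 0.0]
force: [-0.5, -0.8, -0.4]
width: 0.601
gripper_force: 0.0
```

Emit:
carry_out --pt "0.3 0 0 0 0 0 0" --pt "0.2 0 0 0 0 0 0" --pt "0.05 0 0 0 0 0 0" --pt "0.05 0 0 0 0 0 0" --pt "0.05 0 0 0 0 0 0" --pt "0.05 0 0 0 0 0 0" --pt "0.05 0 0 0 0 0 0" --pt "0.05 0 0 0 0 0 0" --squeeze 15

```text
clock: 16.3
position: [0.6013, -0.1619, 0.0688]
ee_rot: [-3.055, 0.733, -0.0]
force: [1.2, 0.9, 1.6]
width: 0.145
gripper_force: 15.0
```

Emit:
carry_out --pt "0.05 -0.01 -0.13 0 0 0 -0.5" --pt "0.05 -0.01 -0.26 0 0 0 -1" --pt "0.05 -0.015 -0.26 0 0 0 -1" --pt "0.05 -0.015 -0.26 0 0 0 -1" --pt "0.05 0 0 0 0 0 0"

```text
clock: 16.8
position: [0.6082, -0.1397, 0.0689]
ee_rot: [-3.136, 0.186, -0.002]
force: [3.4, 0.9, -0.9]
width: 0.149
gripper_force: 15.0
```

Emit:
carry_out --pt "0.05 -0.01 -0.26 0 0 0 -1" --pt "0.05 -0.015 -0.26 0 0 0 -1" --pt "0.05 -0.015 -0.26 0 0 0 -1" --pt "0.05 -0.015 -0.26 0 0 0 -1" --pt "0.05 -0.015 -0.26 0 0 0 -1" --pt "0.05 -0.015 -0.26 0 0 0 -1" --pt "0.05 0 0 0 0 0 0" --pt "0.05 0 0 0 0 0 0"

```text
clock: 17.6
position: [0.6014, -0.1015, 0.0688]
ee_rot: [-3.052, -0.74, -0.002]
force: [4.7, 3.2, -1.1]
width: 0.145
gripper_force: 15.0
```

```bash
python3 - <<'E'
from wr import *
im,C,P,R,s=wrist('w4')
c=np.array([.5438,-.1323]);q=s['position'][:2]-c;print('ang',np.arctan2(q[1],q[0]),np.hypot(*q),s['force'])
E
```

```text
pos [ 0.6014 -0.1015  0.0688] yaw -1.0951 tilt [ 0.0013  0.0013 -1.    ] j [-0.31  0.64  0.59  1.81 -0.46  0.83 -0.59]
ang 0.4902798430372986 0.06531991754778066 [ 4.68347868  3.18520724 -1.05241421]
```

View pics/w4.png

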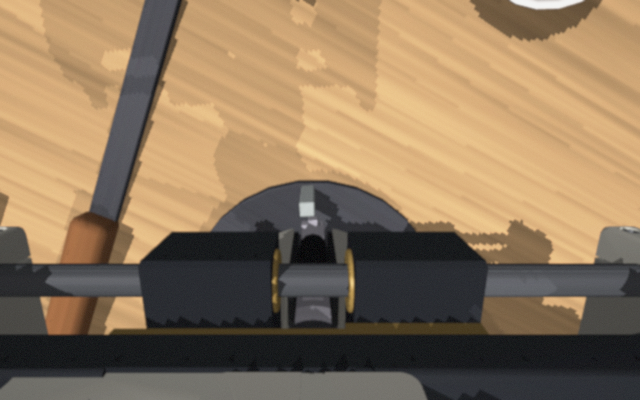

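The pin top is at (307,209), almost lined up with the post at (313,245). Computing the remainder.

```bash
python3 - <<'E'
from wr import *
z=np.load('pics/w4.npz');P=np.load('pics/w4c.npy');c=np.array([.5438,-.1323])
m=(P[...,2]>.044)&(P[...,2]<.054);m[:190]=0;m[222:]=0;m[:,:285]=0;m[:,335:]=0
v,u=np.nonzero(m);q=P[m];print(u.min(),u.max(),v.min(),v.max(),q.min(0),q.max(0))
for a,b in((195,217),(218,222)):
    k=(v>=a)&(v<=b)
    if k.any(): x=q[k][:,:2].mean(0)-c;print(a,k.sum(),np.arctan2(x[1],x[0]),np.hypot(*x))
I=cv2.resize(z['pixels'][190:260,260:360,::-1],(800,560),interpolation=2);cv2.imwrite('pics/w4c.png',I)
E
```

```text
299 323 198 221 [ 0.60565766 -0.10415974  0.04416601] [ 0.61820045 -0.08789344  0.05399626]
195 283 0.5132895181543393 0.08023839098962594
218 39 0.4750273095484719 0.07381100291210313
```

View pics/w4c.png

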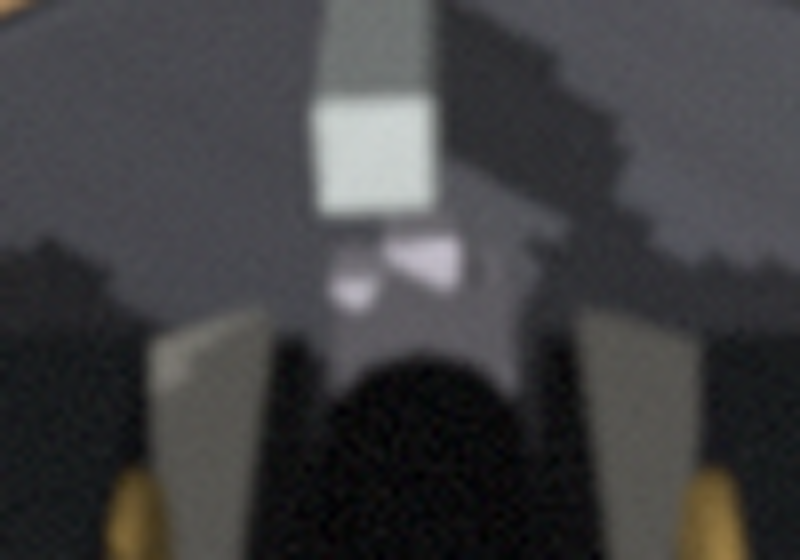

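```bash
python3 - <<'E'
from wr import *
z=np.load('pics/w4.npz');P=np.load('pics/w4c.npy');c=np.array([.5438,-.1323])
s=arm.observe();R=Ro.from_rotvec(s['ee_rot']).as_matrix();T=z['tool_from_camera'];c0=s['position']+R@T[:3,3]
for n,u,v,h in(('armL',325,350,.054),('armR',525,350,.054),('pin',377,155,.05),('pointerR',463,262,.051),('pointerL',330,290,.051),('post',425,400,.095)):
    d=R@T[:3,:3]@np.linalg.inv(z['mtx'])@[260+u/8-.5,190+v/8-.5,1];X=c0+d*(h-c0[2])/d[2];q=X[:2]-c;print(n,X.round(4),np.arctan2(q[1],q[0]).round(4),np.hypot(*q).round(4))
u=np.arange(296,330)
for v in range(226,236):print(v,P[v,u,2].round(3)[::3])
E
```

```text
armL [ 0.6009 -0.0956  0.054 ] 0.5708 0.0679
armR [ 0.6068 -0.1072  0.054 ] 0.3789 0.0679
pin [ 0.6131 -0.0931  0.05  ] 0.5143 0.0796
pointerR [ 0.6095 -0.1013  0.051 ] 0.4406 0.0726
pointerL [ 0.6037 -0.0945  0.051 ] 0.5631 0.0709
post [ 0.6154 -0.0955  0.095 ] 0.4748 0.0805
226 [0.011 0.011 0.055 0.054 0.054 0.055 0.055 0.054 0.055 0.055 0.01  0.01 ]
227 [0.011 0.01  0.055 0.055 0.054 0.054 0.056 0.055 0.054 0.054 0.011 0.01 ]
228 [0.011 0.01  0.055 0.054 0.055 0.055 0.054 0.053 0.055 0.055 0.01  0.011]
229 [0.011 0.01  0.053 0.055 0.055 0.055 0.055 0.055 0.054 0.053 0.01  0.01 ]
230 [0.011 0.01  0.054 0.055 0.055 0.056 0.055 0.054 0.228 0.055 0.01  0.011]
231 [0.011 0.011 0.056 0.054 0.053 0.055 0.054 0.054 0.055 0.054 0.011 0.011]
232 [0.072 0.011 0.055 0.054 0.055 0.055 0.054 0.054 0.054 0.055 0.009 0.07 ]
233 [0.073 0.011 0.054 0.055 0.055 0.054 0.054 0.055 0.054 0.054 0.011 0.072]
234 [0.074 0.01  0.055 0.054 0.056 0.058 0.059 0.055 0.055 0.055 0.011 0.074]
235 [0.074 0.011 0.054 0.054 0.057 0.059 0.058 0.059 0.055 0.055 0.01  0.074]
```

Emit:
carry_out --pt "0.05 0 -0.1 0 0 0 -0.4" --pt "0.05 0 0 0 0 0 0" --pt "0.05 0 0 0 0 0 0"

```text
clock: 17.95
position: [0.6006, -0.1, 0.0689]
ee_rot: [3.038, 0.8, 0.003]
force: [4.5, 2.1, -1.8]
width: 0.147
gripper_force: 15.0
```

```bash
cat > ang.py <<'E'
from wr import *
def run(f):
    im,C,P,R,s=wrist(f);c=np.array([.5438,-.1323]);q=C[:,:2]-c;r=np.hypot(*q.T);a=np.arctan2(q[:,1],q[:,0])
    for n,lo,hi,z0,z1 in(('arm',.064,.0695,.051,.0575),('arm_in',.032,.052,.051,.0575),('pointer',.0715,.0745,.047,.053),('pin',.077,.083,.047,.0535)):
        m=(r>lo)&(r<hi)&(C[:,2]>z0)&(C[:,2]<z1)&(abs(a-.5)<.35)
        if m.any(): print(n,m.sum(),np.percentile(a[m],[3,97]).round(4),'mid',np.percentile(a[m],[3,97]).mean().round(4),'mean',a[m].mean().round(4))
    print(s['force'].round(1))
E
python3 -c "from ang import *;run('w5')"
```

```text
pos [ 0.6006 -0.1     0.0689] yaw -1.0559 tilt [ 1.9e-03  4.0e-04 -1.0e+00] j [-0.31  0.63  0.58  1.81 -0.45  0.83 -0.56]
arm 127 [0.4213 0.5937] mid 0.5075 mean 0.51
pointer 40 [0.4281 0.5801] mid 0.5041 mean 0.5005
pin 170 [0.4697 0.561 ] mid 0.5154 mean 0.5151
[ 4.5  2.1 -1.8]
```

Emit:
carry_out --pt "0.05 0 -0.02 0 0 0 -0.1" --pt "0.05 0 0 0 0 0 0" --pt "0.2 0 0 0 0 0 0" --pt "0.35 0 0 0 0 0 0" --pt "0.5 0 0 0 0 0 0" --pt "0.5 0 0 0 0 0 0" --pt "0.5 0 0 0 0 0 0"

```text
clock: 18.7
position: [0.5989, -0.1, 0.0687]
ee_rot: [-3.033, -0.82, 0.0]
force: [0.5, 0.3, 0.8]
width: 0.481
gripper_force: 0.0
```

```bash
python3 -c "from ang import *;run('w6')"
```

```text
pos [ 0.5989 -0.1     0.0687] yaw -1.0428 tilt [-3.e-04  0.e+00 -1.e+00] j [-0.31  0.63  0.57  1.82 -0.45  0.83 -0.55]
arm 117 [0.4191 0.5908] mid 0.5049 mean 0.5029
pointer 40 [0.4282 0.5864] mid 0.5073 mean 0.5066
pin 169 [0.4702 0.5608] mid 0.5155 mean 0.5152
[0.5 0.3 0.8]
```

Emit:
carry_out --pt "0.5 0 0 -0.3 0 0 0" --pt "0.5 0 0 -0.8 0 0 0" --pt "0.5 0 0 -1 0 0 0" --pt "0.5 0 0 -1 0 0 0" --pt "0.5 0 0 -1 0 0 0" --pt "0.5 0 0 -1 0 0 0" --pt "0.5 -1 0 -0.5 0 0 0" --pt "0.5 -1 0 0 0 0 0"

```text
clock: 19.55
position: [0.5568, -0.1257, 0.2112]
ee_rot: [3.031, 0.822, 0.006]
force: [-0.4, -0.7, -0.7]
width: 0.502
gripper_force: 0.0
```

Emit:
carry_out --pt "0.5 -1 0 0 0 0 0" --pt "0.5 -1 0 0 0 0 0" --pt "0.5 -0.8 0 0 0 0 0" --pt "0.5 0 0 0 0 0 0" --pt "0.5 0 0 0 0 0 0"

```text
clock: 20.05
position: [0.4957, -0.1604, 0.2094]
ee_rot: [-3.033, -0.82, -0.002]
force: [-0.2, 0.1, -0.3]
width: 0.499
gripper_force: 0.0
```

```bash
python3 - <<'E'
from ang import *;run('w7')
cv2.imwrite('pics/w7b.png',cv2.resize(cv2.imread('pics/w7.png')[:240,160:480],(800,600),interpolation=2))
P=np.load('pics/w7c.npy').reshape(-1,3);m=(np.hypot(P[:,0]-.5438,P[:,1]+.1323)<.018)&(P[:,2]<.16)&(P[:,2]>.1);print(np.percentile(P[m][:,2],98))
E
```

```text
pos [ 0.4957 -0.1604  0.2094] yaw -1.0428 tilt [ 1.2e-03  6.0e-04 -1.0e+00] j [-0.34  0.32  0.72  1.89 -0.25  1.02 -0.56]
arm_in 356 [0.3623 0.6434] mid 0.5028 mean 0.5058
pin 76 [0.4694 0.5622] mid 0.5158 mean 0.5167
[-0.2  0.1 -0.3]
0.14267868277071483
```

View pics/w7b.png

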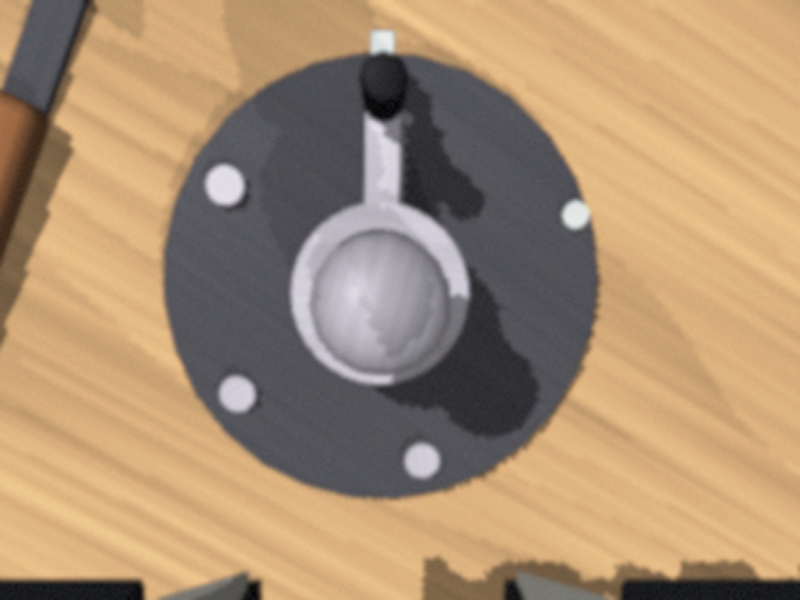

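The dome is seated at (380,300). The arm at (383,160) lines up with the pin at (382,42), within about 0.01 rad, and the gripper is clear. Handing in.

```bash
python3 -c "from cell import arm;print(arm.sign_off())"
```

```text
the job is handed in; nothing more can be done
None
```

I lowered the dome-headed stake fully home in the holder, turned the collar to within about 0.01 rad of the locked mark, let go and handed the job in at about 20 s.

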